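# Step off a stop setting with a gauge bar

## Task

Set the sliding yellow stop by stepping off with the gauge bar: starting from the fixed yellow stop, walk the bar end over end two steps along the black strip towards the sliding stop, first up and over its red end, then up and over its blue end. One end must stay down on the strip all the time, without slipping, and the raised end must be lowered gently, not dropped, so that the bar ends lying flat in line with the strip. Then slide the stop up until it just touches the bar without shifting it, let go, and leave the other things on the bench alone.

Things in the scene. Friction and masses are not known exactly. Their poses are not given: they have to be found in the camera images.
- jig: Fixed setting jig: flat matt black rubber strip 70 mm wide, 680 mm long and 4 mm thick on the bench. Origin on the bench (strip top 4 mm above it) on the strip's centre line; its y axis runs along the strip from the fixed stop to the sliding stop, x across it, z up. The fixed stop is a yellow block 40 mm across, 20 mm thick and 18 mm high on the strip; its face towards the bar is at y = -270 mm. The strip runs from y = -310 to +370 mm.
- stop (a joint): Travel of the sliding stop, m: 0 at its far limit (face at jig y = +310 mm), growing as it slides towards the bar (face at y = 310 mm minus travel), at most 0.13. It slides along the strip with about 0.6 N friction and stays where it is left.
- stop_face (a point): Centre of the sliding stop's face that looks at the bar, 14 mm above the bench. The stop is a yellow block 44 mm across, 24 mm thick along the strip, its top 27 mm above the bench.
- stop_post (a point): Grip point on the upright square steel post, 16 x 16 mm, that stands on the sliding stop: 49 mm above the bench, 12 mm behind the stop's face. The post's top is 62 mm above the bench.
- bar: The gauge bar (loose): square steel bar 150 x 20 x 20 mm, about 0.46 kg, one end painted red, the other blue. Origin at the centre of the side that is underneath at the start; x axis along the bar to the red end. It starts lying on the strip, blue end 1 to 4 mm from the fixed stop. Tipped over on its square end it comes to lie one length plus one thickness (170 mm) further on, the other side up; it can stand on its end.
- bar_center (a point): Centre of the gauge bar, 10 mm above the strip when it lies; x axis along the bar to the red end.
- red_grip (a point): Point on the bar's axis 20 mm from its red end face, midway between two flat brass discs, 18 mm across and 6 mm thick, one on each upright side of the bar (32 mm over both, across the strip). The two discs turn together, almost freely, on a cross pin through the bar: pinched by the discs, the bar swings about that pin while the fingers keep pointing down.
- blue_grip (a point): The same for the other pair of swivelling brass discs, 20 mm from the blue end face.
- screwdriver: Bystander: screwdriver lying on the bench beyond the strip.
- spanner: Bystander: spanner lying on the bench beyond the strip.
- bearing: Bystander: steel bearing ring 52 mm across, 15 mm high, on the robot's side of the strip.
- bolt: Bystander: bolt standing on its head, 45 mm high, on the robot's side of the strip.
- tape: Bystander: yellow ring 84 mm across, 24 mm high, beyond the strip.
- oil: Bystander: white bottle 64 mm across, 170 mm high, to the left of the strip.
- mug: Bystander: blue mug 76 mm across, 90 mm high, to the right of the strip.

How it is judged:
By the outcome, as a careful person would: the job done as asked, in the order asked, and still so for the second after the job is handed in, with the robot touching nothing.
It also fails if it takes over 66 s, if anything falls off the work surface, if the arm or the gripper's body presses on something with over 40 N, if the wrist force passes 120 N, or if a joint passes its speed limit or range.

## Robot

A 6-joint arm with a two-finger parallel gripper is mounted at the origin on the work surface. World frame = base frame: x ahead of the robot, y to its left, z up, the work surface at z = 0. Lengths are in m, angles in rad, forces in N, time in s.
With the tool pointing down it reaches from about 0.275 to 0.875 m from the base axis. Payload 12.5 kg.
Tool frame: the origin (TCP) lies at the very end of the fingers, on their centre line; the grasp point (between the pads) lies 19 mm behind it (manip.grip_point_offset is the distance from the TCP to the grasp point, in m); z points along the fingers, y is the direction in which the jaws open and shut (so a half turn about z gives the same grasp; the last joint's range is limited). The gripper opens to 85 mm and grips with 20 to 120 N. Pads are 22 mm wide; open, the fingers measure 114 mm over their backs; the gripper's body (76 mm by 85 mm) begins 54 mm behind the grasp point. The pads swing forward as they close: fully open they stand 13 mm farther back than shut.
Start: joints at [-1.328, 0.351, 1.652, -0, 1.139, -0.085], TCP at [0.177, -0.521, 0.231] pointing down, gripper open.
Joint ranges: [-2.75, 2.75], [-0.79, 2.1], [0.01, 2.65], [-1.57, 4.71], [0.07, 3.14], [-2.87, 2.87]. Speed limits (rad/s): [2.22, 2.22, 2.79, 3.14, 3.14, 3.14].

## Interface

Orientations are given as [roll, pitch, yaw] about the fixed x, y, z axes, in that order (R = Rz(yaw) Ry(pitch) Rx(roll)).
In Python, from station import sensors, eyes, manip gives the robot as it stands. The module is installed in compiled form; this text tells all that it offers.
- The arm moves only by the tool servo_tool, never from a script. Its argument "plan" is text: rows parted by semicolons, each of 5 numbers parted by spaces: the shift along the tool's x, y, z in m, then the turn about the tool's z in degrees, then the closure, from 0 (fully open) to 1 (shut). In form: x y z twist fingers; .... A call has 1 to 20 rows; each row shifts and turns the commanded pose from where the row before left it, along the tool's axes as they then stand; what a row does not reach is not made up. A row lasts 1/10 s, in which the tool goes at most 50 mm and 8.59 degrees, less where a joint would pass 70% of its speed; a pose out of reach is approached as far as the arm can. A call with a gripper value outside its range is refused whole. The fingers move at their own pace and stop on an object; "newtons" is the grip in N (left out, the last holds). Time passes only in rows, so rows that do not move let the fingers close. It gives the time, the measured TCP pose, the force and the opening at its end, in the units of the state.
- sensors.observe(): the state, without advancing time (a new reading comes with each control period).
- eyes.camera(name): name is "side" or "top" or "wrist"; returns a dict with "pixels" (420x560x3 uint8, blue, green, red), "mtx" (3x3 intrinsics, pixels), "R" (3x3) and "t" (3): a world point X has camera coordinates R X + t. Camera axes: x right, y down, z forward; pixel columns grow to the right and rows downward; lengths in m; the calibration is good to about 2 mm. A picture is of the moment at which its call begins. There is no depth.
- manip.hand_in(): hands the job in, once; it reports no verdict.
The state is a dict: "time_s": time; "joint_pos": joint angles; "joint_velocities": joint speeds; "tau": joint torques, N m; "position": TCP position; "tool_rot": TCP orientation; "wrist_force": force on the tool from outside, world axes, zero at the start; "torque": the same for the moment, N m; "width": opening from 0.0 (shut) to 1.0 (fully open).
Only numpy, scipy, OpenCV 4.12 (cv2) and the standard library are available. Lean on these libraries where they do the work, as an engineer would, in place of code of your own. Each camera call takes 0.05 s, during which the arm holds its last target. There are 200 camera calls.

## Working session

There is one attempt and no reset: what is moved stays moved. The work goes in short steps, Python scripts to look and compute and a tool call to move; the robot and the scene stay as the last step left them, time stands still between calls to the robot, and variables do not carry over. Pictures are saved under pics/ and viewed, about 8 in all and at most 12, crops included, and the job is handed in when it is done.

Besides the shell and the picture viewer there is one more tool, called after "Call:" as a command line: name --argument value ..., lists and objects as JSON in quotes. servo_tool: Moves the arm, as the interface text tells. Its arguments: {"type":"object","properties":{"plan":{"type":"string"},"newtons":{"type":"number"}},"required":["plan"]}

```bash
mkdir -p pics; python3 - <<'E'
from station import sensors, eyes, manip
import cv2,numpy as np
s=sensors.observe();print(s, manip.grip_point_offset)
for n in("top","side"):
    c=eyes.camera(n);cv2.imwrite(f"pics/{n}0.png",c["pixels"]);np.savez(f"{n}0.npz",**c)
    print(n,c["mtx"].tolist(),c["R"].round(4).tolist(),c["t"].tolist())
E
```

```text
{'time_s': 0.0, 'joint_pos': array([-1.32760873e+00,  3.51283816e-01,  1.65244119e+00,  7.64116953e-06,
        1.13911159e+00, -8.46103931e-02]), 'joint_velocities': array([-0.00267122, -0.00146681,  0.0006939 , -0.00058566,  0.00094181,
        0.00144353]), 'tau': array([-5.66499875e-05, -5.06097221e+01, -2.91403180e+01, -8.29320561e-05,
        4.51221291e-03, -2.32113968e-05]), 'position': array([ 0.17701509, -0.52037319,  0.23072587]), 'tool_rot': array([-3.14035375e+00, -1.12036187e-04,  3.27794718e-01]), 'wrist_force': array([-0.04619014, -0.25827788, -0.02417812]), 'torque': array([-0.02307088, -0.03564215,  0.01565065]), 'width': 0.9998250907924819} 0.0187
top [[394.27337138277494, 0.0, 273.9966009799152], [0.0, 394.27337138277494, 210.53976948970868], [0.0, 0.0, 1.0]] [[0.0005, -0.9997, -0.0246], [-0.9908, 0.0028, -0.1355], [0.1355, 0.0245, -0.9905]] [0.015261753461019285, 0.5601122518207867, 0.9854242545618814]
side [[500.6532784596205, 0.0, 278.57853407489876], [0.0, 500.6532784596205, 214.45306995698573], [0.0, 0.0, 1.0]] [[-0.7282, -0.6854, 0.0012], [-0.53, 0.5619, -0.6351], [0.4346, -0.4631, -0.7724]] [0.41374683277749397, 0.34727075058287443, 1.160523738571557]
```

View pics/top0.png

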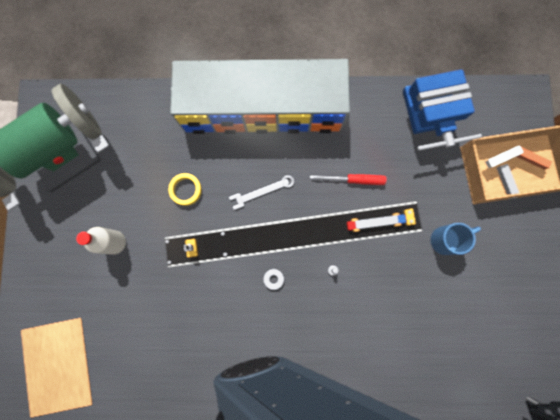

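View pics/side0.png

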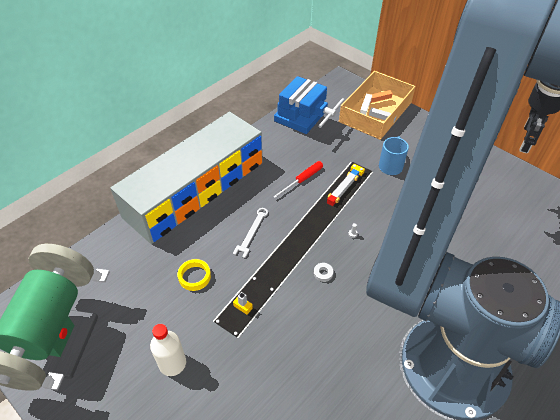

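The top view shows the strip from about (168,252) to (420,217). The fixed stop is at (410,216), the bar runs from blue (404,219) to red (350,226), and the sliding stop is at (191,248).

```bash
cat > h.py <<'E'
import cv2,numpy as np
def back(c,uv,z):
    uv=np.atleast_2d(uv).astype(float);R,t=c["R"],c["t"]
    d=np.c_[uv,np.ones(len(uv))]@np.linalg.inv(c["mtx"]).T@R
    o=-R.T@t
    return o+d*((z-o[2])/d[:,2])[:,None]
def proj(c,X):
    p=(np.atleast_2d(X)@c["R"].T+c["t"])@c["mtx"].T
    return p[:,:2]/p[:,2:]
def blobs(c,lo,hi,box,amin=8):
    h=cv2.cvtColor(c["pixels"],cv2.COLOR_BGR2HSV);m=cv2.inRange(h,lo,hi)
    k=np.zeros_like(m);x0,y0,x1,y1=box;k[y0:y1,x0:x1]=m[y0:y1,x0:x1]
    n,l,s,ce=cv2.connectedComponentsWithStats(k)
    return [(ce[i].round(1),s[i].tolist()) for i in range(1,n) if s[i][4]>=amin]
E
python3 - <<'E'
from h import *
c=dict(np.load("top0.npz"));im=c["pixels"]
box=(150,195,430,272)
for n,lo,hi,z in(("red",(0,150,80),(8,255,255),.018),("blue",(100,120,60),(130,255,255),.018),("yel",(18,130,120),(35,255,255),.02)):
    for ce,s in blobs(c,lo,hi,box): print(n,ce,s,back(c,ce,z).round(4)[0])
h=cv2.cvtColor(im,cv2.COLOR_BGR2HSV)
m=np.zeros(im.shape[:2],np.uint8);m[195:272,150:430]=cv2.inRange(h,(0,0,0),(180,255,38))[195:272,150:430]
m=cv2.morphologyEx(m,cv2.MORPH_CLOSE,np.ones((9,9)))
n,l,s,ce=cv2.connectedComponentsWithStats(m);i=1+s[1:,4].argmax()
pts=np.argwhere(l==i)[:,::-1]
W=back(c,pts,.004)[:,:2]
r=cv2.minAreaRect((W*1000).astype(np.float32));print(r,cv2.boxPoints(r))
a=im[195:272,150:290];b=im[195:272,290:430]
cv2.imwrite("pics/crop.png",np.vstack([cv2.resize(a,None,fx=5,fy=3.8*1.0,interpolation=cv2.INTER_CUBIC)[:290],cv2.resize(b,None,fx=5,fy=3.8,interpolation=cv2.INTER_CUBIC)[:290]]))
E
```

```text
red [350.3 225.3] [346, 221, 9, 10, 68] [ 0.5233 -0.1851  0.018 ]
blue [401.5 218.4] [398, 214, 7, 10, 48] [ 0.5412 -0.3191  0.018 ]
yel [188.8 201.2] [174, 195, 26, 11, 66] [0.5884 0.2423 0.02  ]
yel [409.9 216.2] [404, 208, 12, 17, 112] [ 0.5467 -0.3405  0.02  ]
yel [191.6 247.6] [185, 238, 13, 20, 143] [0.4651 0.2312 0.02  ]
((513.3500366210938, -268.0328369140625), (13.318194389343262, 170.1110076904297), 6.731353759765625) [[ 496.76712 -184.34421]
 [ 516.70654 -353.28256]
 [ 529.933   -351.72147]
 [ 509.99353 -182.78311]]
```

View pics/crop.png

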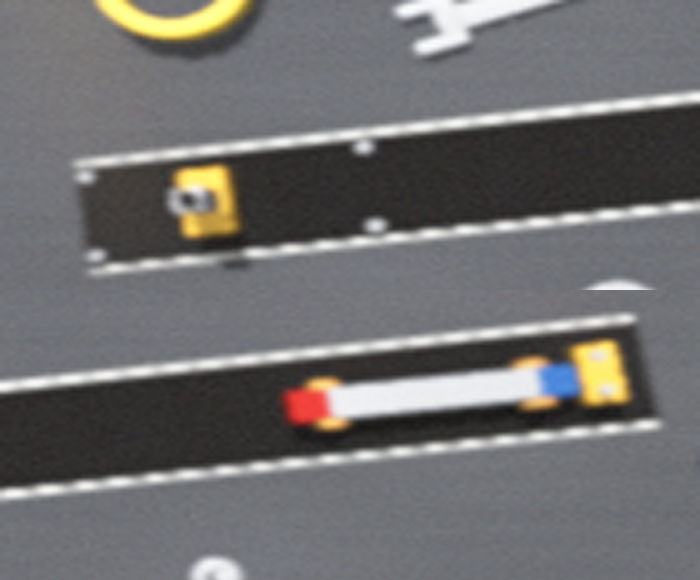

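The crop shows the strip's white border lines clearly: top edge (165,238) to (417,202), bottom edge (168,266) to (422,230). I'll fit those lines for the jig pose.

```bash
python3 - <<'E'
from h import *
c=dict(np.load("top0.npz"));g=cv2.cvtColor(c["pixels"],cv2.COLOR_BGR2GRAY).astype(float)
L=[]
for (a,b) in(((165,237.9),(417,202.4)),((168,266.3),(422,230.5))):
    P=[]
    for u in range(a[0]+4,b[0]-3):
        v=a[1]+(b[1]-a[1])*(u-a[0])/(b[0]-a[0]);r=np.arange(int(v)-4,int(v)+6)
        w=np.clip(g[r,u]-130,0,None)
        if w.sum()>30:P.append((u,(w*r).sum()/w.sum()))
    W=back(c,P,.003)[:,:2]
    for _ in range(3):
        k=np.polyfit(W[:,1],W[:,0],1);e=W[:,0]-np.polyval(k,W[:,1]);W=W[abs(e)<2.5*e.std()]
    print(len(W),k,e.std());L.append(k)
k=np.mean(L,0);th=np.arctan2(k[0],1) # x = k0*y+k1
d=np.array([np.sin(th),np.cos(th)])  # jig +y in world
print("d",d,"sep",(L[0][1]-L[1][1])*np.cos(th))
ends=back(c,[(165,237.9),(168,266.3),(417,202.4),(422,230.5)],.004)[:,:2]
print("ends s",ends@d)
s=ends@d;s0=((s[:2].mean()-.37)+(s[2:].mean()+.31))/2;print("len",s[:2].mean()-s[2:].mean(),"s0",s0)
# origin: on line at s=s0
n=np.array([d[1],-d[0]]);off=k[1]*np.cos(th);o=s0*d+off*n
print("origin",o,"yaw of jig y",np.degrees(np.arctan2(d[1],d[0])))
for nm,p in(("red",(.5233,-.1851)),("blue",(.5412,-.3191)),("fix",(.5467,-.3405)),("slide",(.4651,.2312))):
    p=np.array(p)-o;print(nm,p@d,p@n)
s=dict(np.load("side0.npz"))
J=lambda x,y,z:np.array([*(o+x*n+y*d),z])
for nm,X in(("fixface",J(0,-.27,.022)),("red",J(0,-.119,.024)),("cor",J(.035,.37,.004)),("cor2",J(-.035,.37,.004)),("post",J(0,.322,.062))):print(nm,proj(c,X).round(1),proj(s,X).round(1))
m=c
for nm,lo,hi in(("red",(0,150,80),(8,255,255)),("blue",(100,120,60),(130,255,255)),("yel",(18,130,120),(35,255,255))):print(nm,[(q[0],q[1]) for q in blobs(s,lo,hi,(200,150,400,340))])
E
```

```text
234 [-0.14158178  0.5360147 ] 0.0001735952203681295
235 [-0.141184    0.45922891] 0.00036240525820151686
d [-0.13999067  0.99015282] sep 0.07602966253636001
ends s [ 0.23547617  0.23523326 -0.44452585 -0.44338312]
len 0.6793091976971389 s0 -0.13429988372788096
origin [ 0.50667045 -0.06400098] yaw of jig y 98.04730620046344
red -0.12223451998704389 -0.0004869346383751645
blue -0.2574208312255672 -0.00152194851321409
fix -0.27938005030961505 0.0009280917351878603
slide 0.2981135571013495 0.0001642858235326342
fixface [[406.6 217. ]] [[358.4 168.3]]
red [[349.4 225.1]] [[332.8 198.1]]
cor [[165.  238.7]] [[216.1 319.6]]
cor2 [[167.7 264.9]] [[238.6 334.9]]
post [[178.4 248.3]] [[238.  300.9]]
red [(array([309.4, 171.4]), [296, 161, 27, 22, 248]), (array([331.1, 200. ]), [327, 195, 10, 11, 75])]
blue [(array([245.3, 154.3]), [241, 150, 13, 12, 92]), (array([389.9, 161.7]), [379, 150, 21, 25, 464]), (array([231.1, 177.1]), [221, 165, 21, 26, 272]), (array([354.8, 171.7]), [351, 169, 8, 7, 33])]
yel [(array([229.5, 162.5]), [219, 150, 22, 27, 293]), (array([357.6, 168.8]), [350, 164, 15, 12, 78]), (array([355.8, 177.7]), [355, 176, 3, 5, 10]), (array([209.7, 192.6]), [200, 180, 22, 27, 284]), (array([336.9, 199.5]), [336, 197, 3, 6, 13]), (array([204.7, 274.3]), [200, 260, 11, 30, 191]), (array([242.7, 306. ]), [233, 297, 20, 18, 163])]
```

```bash
cat >> h.py <<'E'
O=np.array([0.50667,-0.0640]);D=np.array([-.13999,.99015]);N=np.array([.99015,.13999])
def jig(p):
    q=np.asarray(p)[:2]-O;return np.array([q@N,q@D])*1000
E
python3 - <<'E'
from h import *
p=np.array([.1770,-.5204]);t=O-.2475*D;dl=(t-p)/20;yaw=np.radians(18.78)
out=[]
for i in range(20):
    x=np.array([np.cos(yaw),np.sin(yaw)]);y=np.array([np.sin(yaw),-np.cos(yaw)])
    out.append(f"{dl@x:.4f} {dl@y:.4f} 0 -3.965 0.3");yaw+=np.radians(3.965)
print("; ".join(out))
E
```

```text
0.0206 -0.0041 0 -3.965 0.3; 0.0209 -0.0027 0 -3.965 0.3; 0.0210 -0.0013 0 -3.965 0.3; 0.0211 0.0002 0 -3.965 0.3; 0.0210 0.0017 0 -3.965 0.3; 0.0208 0.0031 0 -3.965 0.3; 0.0206 0.0045 0 -3.965 0.3; 0.0202 0.0060 0 -3.965 0.3; 0.0197 0.0073 0 -3.965 0.3; 0.0192 0.0087 0 -3.965 0.3; 0.0185 0.0100 0 -3.965 0.3; 0.0178 0.0112 0 -3.965 0.3; 0.0170 0.0125 0 -3.965 0.3; 0.0161 0.0136 0 -3.965 0.3; 0.0151 0.0147 0 -3.965 0.3; 0.0141 0.0157 0 -3.965 0.3; 0.0129 0.0166 0 -3.965 0.3; 0.0118 0.0175 0 -3.965 0.3; 0.0105 0.0182 0 -3.965 0.3; 0.0092 0.0189 0 -3.965 0.3
```

Call:
servo_tool --plan "0.0206 -0.0041 0 -3.965 0.3; 0.0209 -0.0027 0 -3.965 0.3; 0.0210 -0.0013 0 -3.965 0.3; 0.0211 0.0002 0 -3.965 0.3; 0.0210 0.0017 0 -3.965 0.3; 0.0208 0.0031 0 -3.965 0.3; 0.0206 0.0045 0 -3.965 0.3; 0.0202 0.0060 0 -3.965 0.3; 0.0197 0.0073 0 -3.965 0.3; 0.0192 0.0087 0 -3.965 0.3; 0.0185 0.0100 0 -3.965 0.3; 0.0178 0.0112 0 -3.965 0.3; 0.0170 0.0125 0 -3.965 0.3; 0.0161 0.0136 0 -3.965 0.3; 0.0151 0.0147 0 -3.965 0.3; 0.0141 0.0157 0 -3.965 0.3; 0.0129 0.0166 0 -3.965 0.3; 0.0118 0.0175 0 -3.965 0.3; 0.0105 0.0182 0 -3.965 0.3; 0.0092 0.0189 0 -3.965 0.3" --newtons 40

```text
time_s: 2.1
position: [0.542, -0.3088, 0.2309]
tool_rot: [-3.141, -0.001, 1.715]
wrist_force: [-0.2, -0.9, -0.2]
width: 0.699
```

Call:
servo_tool --plan "0 0 0.02 0 0.3; 0 0 0.02 0 0.3; 0 0 0.02 0 0.3; 0 0 0.02 0 0.3; 0 0 0 0 0.3; 0 0 0 0 0.3"

```text
time_s: 2.7
position: [0.5414, -0.3094, 0.1515]
tool_rot: [-3.141, -0.0, 1.712]
wrist_force: [-0.2, -1.4, 0.5]
width: 0.699
```

```bash
python3 - <<'E'
from station import sensors, eyes
from h import *
s=sensors.observe();print(s["position"],s["tool_rot"],s["width"],jig(s["position"]))
c=eyes.camera("wrist");cv2.imwrite("pics/w1.png",c["pixels"]);np.savez("w1.npz",**c)
print((-c["R"].T@c["t"]).round(3),c["R"].round(3).tolist())
J=lambda x,y,z:np.array([*(O+x*N+y*D),z])
print(proj(c,[J(0,-.2475,.024),J(0,-.27,.022),J(.035,-.31,.004),J(-.035,-.31,.004),J(0,-.118,.024)]).round(1))
E
```

```text
[ 0.54138516 -0.30939251  0.15149636] [-3.14120232e+00 -3.71605931e-04  1.71180342e+00] 0.6992848166018387 [ 2.07206261e-02 -2.47835165e+02]
[ 0.532 -0.24   0.295] [[0.99, 0.14, 0.001], [0.135, -0.952, 0.274], [0.039, -0.272, -0.962]]
[[276.4 201.5]
 [276.4 228.4]
 [316.5 265.2]
 [236.3 265.2]
 [276.4  15.4]]
```

View pics/w1.png

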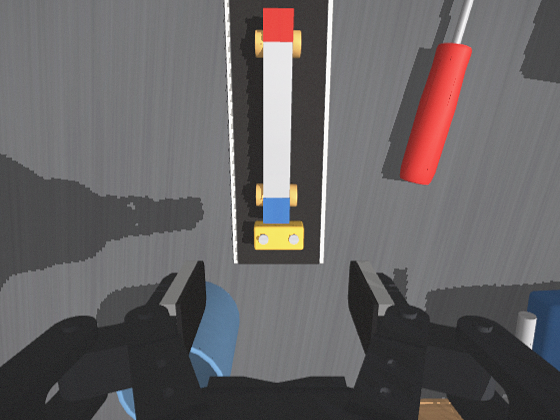

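The wrist view shows the bar between red (278,20) and blue (276,210), with the blue-end discs at about row 194. The fixed stop's face is at row 222, and the pads are symmetric about column 277.

```bash
cat >> h.py <<'E'
def bar(c,top=.024,box=(200,0,360,300)):
    h=cv2.cvtColor(c["pixels"],cv2.COLOR_BGR2HSV)
    for nm,lo,hi in(("red",(0,150,80),(6,255,255)),("blue",(105,120,60),(125,255,255)),("brass",(8,90,120),(19,255,255)),("yel",(20,130,120),(35,255,255))):
        for ce,s in blobs(c,lo,hi,box,25):
            x,y,w,hh,a=s
            z=top if nm in("red","blue") else (.014 if nm=="brass" else .022)
            q=back(c,[ce,(ce[0],y-.5),(ce[0],y+hh-.5),(x-.5,ce[1]),(x+w-.5,ce[1])],z)
            print(nm,ce,s,"jig c",jig(q[0]).round(1),"y of rows",round(jig(q[1])[1],1),round(jig(q[2])[1],1),"x of cols",round(jig(q[3])[0],1),round(jig(q[4])[0],1))
def strip(c,rows):
    g=cv2.cvtColor(c["pixels"],cv2.COLOR_BGR2GRAY).astype(float)
    for v in rows:
        r=g[v];print(v,np.where(r>170)[0].tolist())
E
python3 - <<'E'
from h import *
c=dict(np.load("w1.npz"));bar(c)
h=cv2.cvtColor(c["pixels"],cv2.COLOR_BGR2HSV)
for v in (12,30,60,100,140,180,205,215):
    r=c["pixels"][v].astype(int).max(1);w=np.where(r[215:345]>110)[0]+215
    segs=np.split(w,np.where(np.diff(w)>1)[0]+1)
    print(v,[(int(s[0]),int(s[-1]),jig(back(c,[((s[0]+s[-1])/2,v)],.004 if (s[-1]<245 or s[0]>310) else .024)[0]).round(1).tolist()) for s in segs if len(s)>1])
E
```

```text
red [277.9  24.1] [263, 8, 31, 34, 1023] jig c [   1.  -123.3] y of rows -113.2 -134.2 x of cols -9.4 11.6
blue [275.8 210. ] [263, 198, 27, 25, 665] jig c [  -0.5 -254.3] y of rows -244.3 -264.5 x of cols -10.8 10.2
brass [258.6  32.6] [255, 30, 8, 11, 31] jig c [ -12.6 -126.8] y of rows -124.8 -131.9 x of cols -15.5 -9.9
brass [295.5  32.5] [293, 30, 8, 11, 30] jig c [  13.5 -126.7] y of rows -124.8 -131.9 x of cols 11.4 17.0
brass [258.2  50.7] [255, 39, 8, 18, 78] jig c [ -13.1 -138.6] y of rows -130.6 -142.5 x of cols -15.7 -10.0
brass [296.1  52.2] [293, 44, 8, 14, 68] jig c [  14.1 -139.6] y of rows -133.9 -143.1 x of cols 11.5 17.3
brass [259.5 194.4] [256, 184, 7, 22, 85] jig c [ -13.5 -244.2] y of rows -235.4 -253.4 x of cols -16.6 -11.1
brass [292.9 185.9] [290, 184, 7, 5, 32] jig c [  13.  -237.3] y of rows -235.4 -239.4 x of cols 10.3 15.9
brass [292.6 203.6] [290, 198, 7, 9, 29] jig c [  13.  -251.8] y of rows -246.8 -254.2 x of cols 10.5 16.1
yel [278.7 235.3] [254, 221, 50, 29, 1161] jig c [   1.8 -275.8] y of rows -263.5 -288.0 x of cols -18.3 21.6
12 [(215, 223, [-4
[... 167 characters left out ...]
4, [43.2, -123.2])]
60 [(215, 224, [-42.5, -143.6]), (226, 230, [-36.1, -143.6]), (263, 292, [0.7, -146.0]), (326, 344, [43.7, -143.6])]
100 [(215, 225, [-43.3, -172.2]), (227, 231, [-36.4, -172.2]), (263, 291, [0.4, -172.5]), (325, 344, [44.6, -172.2])]
140 [(215, 233, [-41.5, -202.4]), (263, 290, [0.1, -200.7]), (324, 344, [45.5, -202.4])]
180 [(215, 229, [-44.4, -234.5]), (231, 234, [-35.8, -234.5]), (263, 289, [-0.3, -230.6]), (322, 344, [46.1, -234.5])]
205 [(215, 229, [-45.2, -255.6]), (231, 235, [-36.1, -255.6]), (256, 296, [-0.3, -250.3]), (321, 344, [46.6, -255.6])]
215 [(215, 230, [-45.2, -264.3]), (232, 235, [-35.9, -264.3]), (263, 289, [-0.3, -258.3]), (321, 344, [47.0, -264.3])]
```

Call:
servo_tool --plan "0.002 -0.0006 0.02 0 0.35; 0 0 0.025 0 0.35; 0 0 0.025 0 0.35; 0 0 0.025 0 0.35; 0 0 0.02 0 0.35; 0 0 0.015 0 0.35; 0 0 0.008 0 0.35; 0 0 0.005 0 0.35; 0 0 0.0035 0 0.35; 0 0 0 0 0.35; 0 0 0 0 0.35"

```text
time_s: 3.85
position: [0.5408, -0.3077, 0.0054]
tool_rot: [3.141, 0.001, 1.712]
wrist_force: [-0.6, -0.1, -0.7]
width: 0.652
```

Call:
servo_tool --plan "0 0 0 0 0.5; 0 0 0 0 0.55; 0 0 0 0 0.6; 0 0 0 0 0.62; 0 0 0 0 0.64; 0 0 0 0 0.66; 0 0 0 0 0.7; 0 0 0 0 0.75; 0 0 0 0 0.75; 0 0 0 0 0.75" --newtons 40

```text
time_s: 4.85
position: [0.5406, -0.3075, 0.0051]
tool_rot: [3.141, 0.0, 1.712]
wrist_force: [-1.6, 1.7, 5.4]
width: 0.362
```

```bash
python3 - <<'E'
from station import sensors, eyes
from h import *
s=sensors.observe();print(s["position"],s["tool_rot"],s["width"],s["width"]*85,jig(s["position"]),s["wrist_force"],s["torque"])
c=eyes.camera("wrist");cv2.imwrite("pics/w2.png",c["pixels"])
E
```

```text
[ 0.54063203 -0.30751638  0.00508022] [3.14137895e+00 1.31702439e-04 1.71180223e+00] 0.36219409378546946 30.786497971764906 [  -0.46235301 -245.87208766] [-1.60476463  1.71865495  5.43089233] [ 0.19955986  0.19034074 -0.03866619]
```

View pics/w2.png

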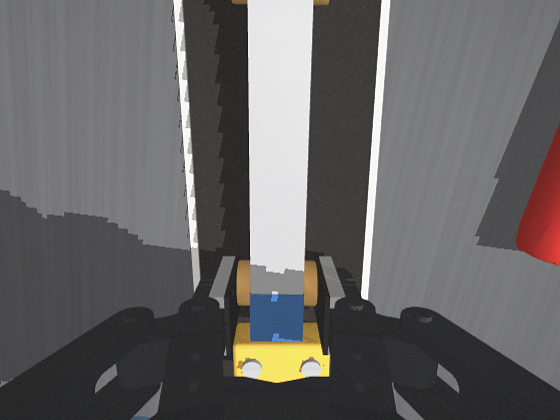

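Gripped: the discs (238–316, row 285) sit between the pads, opening 31 mm. Next I'll compute the arcs.

```bash
cat > arc.py <<'E'
import numpy as np
def rows(q,n):
    u=(1-np.cos(np.linspace(0,np.pi,n+1)))/2*np.pi/2
    y,z=(-130*np.cos(u)+10*np.sin(u),130*np.sin(u)+10*np.cos(u)) if q==1 else (-10*np.cos(u)+130*np.sin(u),130*np.cos(u)+10*np.sin(u))
    P=np.round(np.c_[y,-z],1);d=np.diff(P,axis=0)/1000
    return "; ".join(f"{a:.4f} 0 {b:.4f} 0 0.75" for a,b in d)
print(rows(1,20));r=rows(2,30).split("; ");print("; ".join(r[:15]));print("; ".join(r[15:]))
E
python3 arc.py
```

```text
0.0001 0 -0.0013 0 0.75; 0.0004 0 -0.0037 0 0.75; 0.0008 0 -0.0061 0 0.75; 0.0017 0 -0.0082 0 0.75; 0.0027 0 -0.0101 0 0.75; 0.0042 0 -0.0114 0 0.75; 0.0060 0 -0.0123 0 0.75; 0.0079 0 -0.0126 0 0.75; 0.0099 0 -0.0121 0 0.75; 0.0114 0 -0.0112 0 0.75; 0.0128 0 -0.0096 0 0.75; 0.0135 0 -0.0079 0 0.75; 0.0136 0 -0.0059 0 0.75; 0.0131 0 -0.0040 0 0.75; 0.0120 0 -0.0025 0 0.75; 0.0104 0 -0.0011 0 0.75; 0.0083 0 -0.0004 0 0.75; 0.0062 0 0.0001 0 0.75; 0.0037 0 0.0002 0 0.75; 0.0013 0 0.0001 0 0.75
0.0006 0 0.0000 0 0.75; 0.0016 0 -0.0002 0 0.75; 0.0028 0 -0.0001 0 0.75; 0.0038 0 -0.0001 0 0.75; 0.0049 0 0.0001 0 0.75; 0.0058 0 0.0003 0 0.75; 0.0068 0 0.0006 0 0.75; 0.0074 0 0.0012 0 0.75; 0.0082 0 0.0018 0 0.75; 0.0086 0 0.0025 0 0.75; 0.0090 0 0.0033 0 0.75; 0.0091 0 0.0041 0 0.75; 0.0090 0 0.0050 0 0.75; 0.0088 0 0.0059 0 0.75; 0.0085 0 0.0066 0 0.75
0.0078 0 0.0073 0 0.75; 0.0071 0 0.0078 0 0.75; 0.0064 0 0.0082 0 0.75; 0.0054 0 0.0084 0 0.75; 0.0047 0 0.0083 0 0.75; 0.0038 0 0.0082 0 0.75; 0.0030 0 0.0077 0 0.75; 0.0023 0 0.0073 0 0.75; 0.0016 0 0.0065 0 0.75; 0.0012 0 0.0057 0 0.75; 0.0008 0 0.0048 0 0.75; 0.0005 0 0.0038 0 0.75; 0.0003 0 0.0028 0 0.75; 0.0002 0 0.0016 0 0.75; 0.0000 0 0.0006 0 0.75
```

Call:
servo_tool --plan "0.0001 0 -0.0013 0 0.75; 0.0004 0 -0.0037 0 0.75; 0.0008 0 -0.0061 0 0.75; 0.0017 0 -0.0082 0 0.75; 0.0027 0 -0.0101 0 0.75; 0.0042 0 -0.0114 0 0.75; 0.0060 0 -0.0123 0 0.75; 0.0079 0 -0.0126 0 0.75; 0.0099 0 -0.0121 0 0.75; 0.0114 0 -0.0112 0 0.75"

```text
time_s: 5.9
position: [0.5341, -0.262, 0.0951]
tool_rot: [3.141, 0.0, 1.712]
wrist_force: [0.5, 0.8, -3.4]
width: 0.361
```

```bash
python3 - <<'E'
from station import sensors, eyes
from h import *
s=sensors.observe();print(s["position"],s["tool_rot"],s["width"]*85,jig(s["position"]),s["wrist_force"],s["torque"])
c=eyes.camera("side");np.savez("s3.npz",**c)
J=lambda x,y,z:np.array([*(O+x*N+y*D),z])
print(proj(c,J(0,-.116,.004)))
cv2.imwrite("pics/s3.png",cv2.resize(c["pixels"][90:290,200:440],None,fx=3,fy=3,interpolation=cv2.INTER_CUBIC))
E
```

```text
[ 0.53412779 -0.26196772  0.09506226] [3.14117843e+00 3.27279889e-04 1.71188269e+00] 30.72189779905701 [  -0.52617358 -199.8615565 ] [ 0.52738365  0.80801359 -3.38961795] [ 0.11257414 -0.07568435 -0.03933045]
[[331.65116687 203.23224123]]
```

View pics/s3.png

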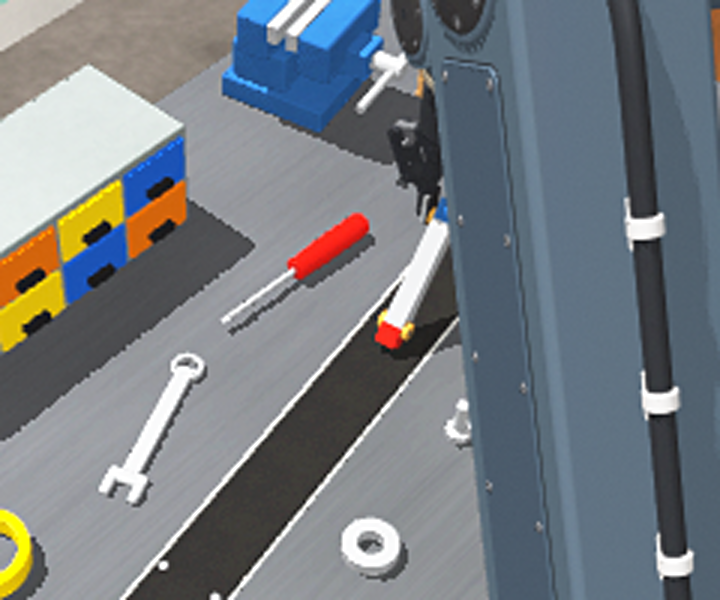

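The side crop shows the bar tilted with its red end still down on the strip (390,335) and the blue end held. The forces are small, so I'll continue.

Call:
servo_tool --plan "0.0128 0 -0.0096 0 0.75; 0.0135 0 -0.0079 0 0.75; 0.0136 0 -0.0059 0 0.75; 0.0131 0 -0.0040 0 0.75; 0.0120 0 -0.0025 0 0.75; 0.0104 0 -0.0011 0 0.75; 0.0083 0 -0.0004 0 0.75; 0.0062 0 0.0001 0 0.75; 0.0037 0 0.0002 0 0.75; 0.0013 0 0.0001 0 0.75; 0 0 0 0 0.75; 0 0 0 0 0.75; 0 0 0 0 0.75"

```text
time_s: 7.25
position: [0.5212, -0.1693, 0.1251]
tool_rot: [3.141, 0.001, 1.712]
wrist_force: [1.2, 0.4, 5.5]
width: 0.362
```

Call:
servo_tool --plan "0.0006 0 0.0000 0 0.75; 0.0016 0 -0.0002 0 0.75; 0.0028 0 -0.0001 0 0.75; 0.0038 0 -0.0001 0 0.75; 0.0049 0 0.0001 0 0.75; 0.0058 0 0.0003 0 0.75; 0.0068 0 0.0006 0 0.75; 0.0074 0 0.0012 0 0.75; 0.0082 0 0.0018 0 0.75; 0.0086 0 0.0025 0 0.75; 0.0090 0 0.0033 0 0.75; 0.0091 0 0.0041 0 0.75; 0.0090 0 0.0050 0 0.75; 0.0088 0 0.0059 0 0.75; 0.0085 0 0.0066 0 0.75"

```text
time_s: 8.75
position: [0.5072, -0.0742, 0.0932]
tool_rot: [-3.141, -0.0, 1.712]
wrist_force: [0.6, -0.9, -3.0]
width: 0.359
```

Call:
servo_tool --plan "0.0078 0 0.0073 0 0.75; 0.0071 0 0.0078 0 0.75; 0.0064 0 0.0082 0 0.75; 0.0054 0 0.0084 0 0.75; 0.0047 0 0.0083 0 0.75; 0.0038 0 0.0082 0 0.75; 0.0030 0 0.0077 0 0.75; 0.0023 0 0.0073 0 0.75; 0.0016 0 0.0065 0 0.75; 0.0012 0 0.0057 0 0.75; 0.0008 0 0.0048 0 0.75; 0.0005 0 0.0038 0 0.75; 0.0003 0 0.0028 0 0.75; 0.0002 0 0.0016 0 0.75; 0.0000 0 0.0006 0 0.75; 0 0 0 0 0.75; 0 0 0 0 0.75"

```text
time_s: 10.45
position: [0.5012, -0.0303, 0.0051]
tool_rot: [3.141, 0.0, 1.712]
wrist_force: [-1.8, 1.0, 3.7]
width: 0.363
```

```bash
python3 - <<'E'
from station import sensors, eyes
from h import *
s=sensors.observe();print(s["position"],s["tool_rot"],s["width"]*85,jig(s["position"]),s["wrist_force"],s["torque"])
c=eyes.camera("side");np.savez("s4.npz",**c)
cv2.imwrite("pics/s4.png",cv2.resize(c["pixels"][130:330,200:440],None,fx=3,fy=3,interpolation=cv2.INTER_CUBIC))
E
```

```text
[ 0.50121536 -0.03029447  0.0050623 ] [3.14136087e+00 7.67356397e-05 1.71187584e+00] 30.897468685143828 [-0.68247465 34.13712162] [-1.84080702  1.04706801  3.68552131] [ 0.05740907  0.28243138 -0.00369765]
```

View pics/s4.png

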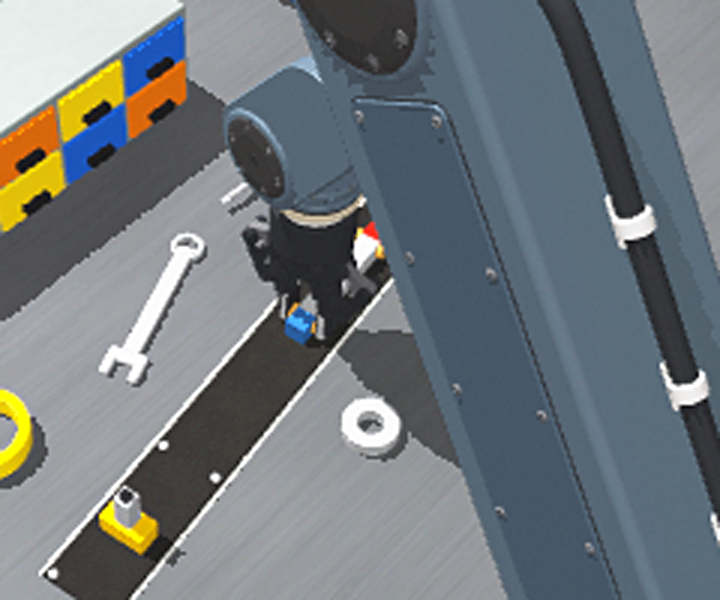

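Call:
servo_tool --plan "0 0 0 0 0.6; 0 0 0 0 0.5; 0 0 0 0 0.4; 0 0 0 0 0.35; 0 0 0 0 0.35; 0 0 -0.005 0 0.35; 0 0 -0.015 0 0.35; 0 0 -0.02 0 0.35; -0.01 0 -0.01 0 0.35; -0.025 0 0 0 0.35; -0.03 0 0 0 0.35; -0.025 0 0 0 0.35; -0.015 0 0 0 0.35; -0.005 0 0.01 0 0.35; 0 0 0.02 0 0.35; 0 0 0.012 0 0.35; 0 0 0.005 0 0.35; 0 0 0.003 0 0.35; 0 0 0 0 0.35; 0 0 0 0 0.35"

```text
time_s: 12.5
position: [0.5169, -0.1391, 0.0052]
tool_rot: [3.141, 0.0, 1.712]
wrist_force: [-0.4, 0.7, 0.4]
width: 0.651
```

Call:
servo_tool --plan "0 0 0 0 0.5; 0 0 0 0 0.55; 0 0 0 0 0.6; 0 0 0 0 0.62; 0 0 0 0 0.64; 0 0 0 0 0.66; 0 0 0 0 0.7; 0 0 0 0 0.75; 0 0 0 0 0.75; 0 0 0 0 0.75"

```text
time_s: 13.5
position: [0.5165, -0.1392, 0.0051]
tool_rot: [-3.141, -0.0, 1.712]
wrist_force: [-3.6, -0.3, 5.1]
width: 0.366
```

```bash
python3 - <<'E'
from station import sensors, eyes
from h import *
s=sensors.observe();print(s["position"],s["tool_rot"],s["width"]*85,jig(s["position"]),s["wrist_force"],s["torque"])
c=eyes.camera("wrist");cv2.imwrite("pics/w5.png",c["pixels"])
E
```

```text
[ 0.51646315 -0.13918627  0.005054  ] [-3.14126911e+00 -8.87590978e-05  1.71189524e+00] 31.070580341652 [ -0.82863977 -75.81662736] [-3.5801438  -0.29811475  5.05297039] [-0.01012686  0.52109653  0.00583191]
```

View pics/w5.png

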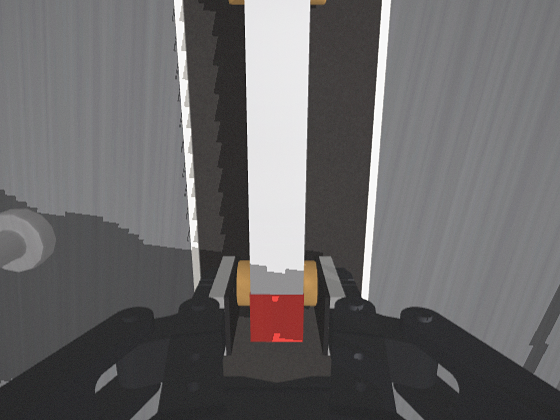

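The red-end discs are pinched at (238–316, row 285), and the bar lies parallel to the strip. Now the second step.

Call:
servo_tool --plan "0.0001 0 -0.0013 0 0.75; 0.0004 0 -0.0037 0 0.75; 0.0008 0 -0.0061 0 0.75; 0.0017 0 -0.0082 0 0.75; 0.0027 0 -0.0101 0 0.75; 0.0042 0 -0.0114 0 0.75; 0.0060 0 -0.0123 0 0.75; 0.0079 0 -0.0126 0 0.75; 0.0099 0 -0.0121 0 0.75; 0.0114 0 -0.0112 0 0.75; 0.0128 0 -0.0096 0 0.75; 0.0135 0 -0.0079 0 0.75; 0.0136 0 -0.0059 0 0.75; 0.0131 0 -0.0040 0 0.75; 0.0120 0 -0.0025 0 0.75; 0.0104 0 -0.0011 0 0.75; 0.0083 0 -0.0004 0 0.75; 0.0062 0 0.0001 0 0.75; 0.0037 0 0.0002 0 0.75; 0.0013 0 0.0001 0 0.75"

```text
time_s: 15.55
position: [0.4972, -0.0004, 0.125]
tool_rot: [3.141, 0.0, 1.712]
wrist_force: [-0.6, -0.4, 6.2]
width: 0.361
```

Call:
servo_tool --plan "0 0 0 0 0.75; 0 0 0 0 0.75; 0 0 0 0 0.75; 0.0006 0 0.0000 0 0.75; 0.0016 0 -0.0002 0 0.75; 0.0028 0 -0.0001 0 0.75; 0.0038 0 -0.0001 0 0.75; 0.0049 0 0.0001 0 0.75; 0.0058 0 0.0003 0 0.75; 0.0068 0 0.0006 0 0.75; 0.0074 0 0.0012 0 0.75; 0.0082 0 0.0018 0 0.75; 0.0086 0 0.0025 0 0.75; 0.0090 0 0.0033 0 0.75; 0.0091 0 0.0041 0 0.75; 0.0090 0 0.0050 0 0.75; 0.0088 0 0.0059 0 0.75; 0.0085 0 0.0066 0 0.75"

```text
time_s: 17.35
position: [0.4833, 0.0941, 0.0931]
tool_rot: [-3.141, 0.0, 1.712]
wrist_force: [1.3, -1.3, -1.9]
width: 0.361
```

Call:
servo_tool --plan "0.0078 0 0.0073 0 0.75; 0.0071 0 0.0078 0 0.75; 0.0064 0 0.0082 0 0.75; 0.0054 0 0.0084 0 0.75; 0.0047 0 0.0083 0 0.75; 0.0038 0 0.0082 0 0.75; 0.0030 0 0.0077 0 0.75; 0.0023 0 0.0073 0 0.75; 0.0016 0 0.0065 0 0.75; 0.0012 0 0.0057 0 0.75; 0.0008 0 0.0048 0 0.75; 0.0005 0 0.0038 0 0.75; 0.0003 0 0.0028 0 0.75; 0.0002 0 0.0016 0 0.75; 0.0000 0 0.0006 0 0.75; 0 0 0 0 0.75; 0 0 0 0 0.75"

```text
time_s: 19.05
position: [0.4773, 0.138, 0.005]
tool_rot: [3.141, 0.0, 1.712]
wrist_force: [-1.1, -0.7, 3.2]
width: 0.362
```

Call:
servo_tool --plan "0 0 0 0 0.6; 0 0 0 0 0.5; 0 0 0 0 0.4; 0 0 0 0 0.35; 0 0 0 0 0.35; 0 0 -0.005 0 0.35; 0 0 -0.015 0 0.35; 0 0 -0.025 0 0.35; 0 0 -0.03 0 0.35; 0 0 -0.03 0 0.35; 0 0 -0.03 0 0.35; 0 0 -0.015 0 0.35; 0 0 0 0 0.35; 0 0 0 0 0.35"

```text
time_s: 20.45
position: [0.477, 0.138, 0.1545]
tool_rot: [-3.141, 0.0, 1.712]
wrist_force: [-0.5, 0.5, -0.7]
width: 0.65
```

```bash
python3 - <<'E'
from station import sensors, eyes
from h import *
s=sensors.observe();print(s["position"],s["tool_rot"],s["width"]*85,jig(s["position"]),s["wrist_force"],s["torque"])
c=eyes.camera("wrist");cv2.imwrite("pics/w6.png",c["pixels"]);np.savez("w6.npz",**c);print((-c["R"].T@c["t"]))
bar(c,box=(150,0,410,300))
E
```

```text
[0.47698562 0.13798503 0.15446844] [-3.14148640e+00  5.43122469e-06  1.71186968e+00] 55.21679318741201 [ -1.11610999 204.15099075] [-0.4689126   0.52936428 -0.70129236] [ 0.03151713 -0.00109242 -0.06092645]
[0.46707387 0.20747626 0.29820777]
red [277.  184.6] [264, 170, 27, 30, 806] jig c [ -0.7 217.2] y of rows 228.9 205.3 x of cols -11.1 9.7
brass [260.1 190.6] [257, 186, 7, 13, 49] jig c [-14.2 210.2] y of rows 214.3 203.7 x of cols -17.1 -11.5
brass [294.3 188.2] [291, 186, 7, 8, 34] jig c [ 13.2 212.1] y of rows 214.3 207.8 x of cols 10.2 15.8
brass [260.2 204.2] [257, 200, 8, 8, 32] jig c [-14.3 198.9] y of rows 202.8 196.1 x of cols -17.3 -10.8
brass [293.9 205.2] [290, 201, 8, 7, 26] jig c [ 13.1 198.1] y of rows 202.0 196.1 x of cols 9.5 16.0
yel [279.1  70. ] [248, 50, 64, 38, 1511] jig c [  0.8 300. ] y of rows 313.4 288.1 x of cols -21.7 23.9
```

View pics/w6.png

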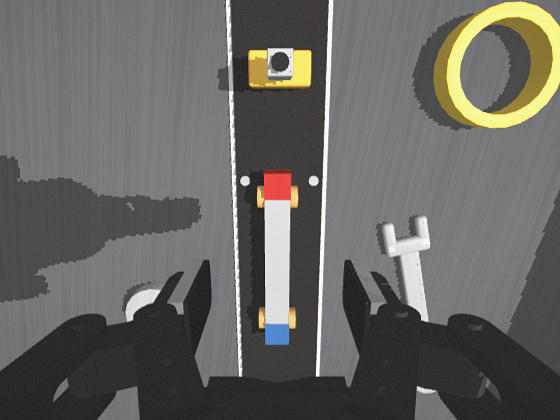

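The bar now lies flat and in line, red end leading (264–291, row 170), and it ends about 65 mm short of the sliding stop (face at row 88, post at (280,63)).

```bash
python3 - <<'E'
from h import *
c=dict(np.load("w6.npz"))
print("post top",jig(back(c,[(280,63)],.062)[0]),"face bottom",jig(back(c,[(280,87.5)],.004)[0]),"bar end bottom",jig(back(c,[(277,169.5)],.004)[0]))
h=cv2.cvtColor(c["pixels"],cv2.COLOR_BGR2HSV);g=cv2.cvtColor(c["pixels"],cv2.COLOR_BGR2GRAY)
print(g[40:92,280].tolist());print(h[40:92,262,0].tolist())
print(g[55,240:320].tolist()); print(h[80,240:320,0].tolist()); print(h[165:175,277].tolist())
E
```

```text
post top [  1.03552892 300.22487848] face bottom [  1.63411    289.03761206] bar end bottom [ -0.63826161 225.5593361 ]
[60, 62, 61, 62, 58, 61, 59, 59, 175, 235, 241, 202, 82, 60, 62, 62, 61, 60, 61, 62, 63, 64, 64, 63, 61, 60, 59, 62, 61, 61, 54, 101, 202, 233, 228, 200, 132, 93, 96, 93, 129, 160, 213, 226, 218, 197, 151, 98, 71, 40, 43, 40]
[6, 0, 174, 12, 30, 15, 23, 36, 105, 5, 21, 26, 27, 28, 28, 28, 28, 24, 20, 21, 21, 21, 21, 21, 21, 21, 21, 21, 21, 21, 21, 20, 20, 21, 21, 20, 21, 21, 21, 20, 21, 20, 21, 21, 21, 21, 21, 21, 22, 115, 174, 15]
[57, 62, 53, 64, 61, 63, 64, 56, 145, 197, 224, 226, 225, 225, 226, 227, 226, 226, 226, 225, 225, 226, 224, 224, 225, 228, 212, 153, 228, 232, 204, 204, 198, 96, 58, 61, 61, 63, 64, 65, 62, 64, 64, 63, 64, 56, 46, 212, 241, 238, 236, 237, 228, 216, 224, 225, 225, 225, 224, 224, 224, 225, 225, 225, 224, 225, 224, 225, 225, 226, 233, 114, 59, 58, 62, 63, 63, 59, 61, 61]
[30, 0, 174, 170, 0, 170, 0, 120, 20, 20, 20, 20, 21, 21, 20, 21, 21, 20, 20, 21, 20, 21, 21, 20, 20, 21, 21, 21, 21, 19, 19, 19, 19, 19, 19, 18, 19, 18, 18, 18, 18, 18, 18, 21, 22, 22, 22, 22, 22, 22, 25, 27, 27, 28, 28, 28, 28, 28, 28, 28, 28, 28, 28, 28, 28, 28, 28, 28, 28, 28, 21, 14, 160, 0, 174, 0, 15, 0, 0, 0]
[[20, 23, 66], [10, 12, 64], [0, 8, 64], [45, 17, 60], [2, 138, 102], [0, 173, 130], [0, 171, 125], [1, 179, 121], [1, 182, 161], [1, 184, 223]]
```

Call:
servo_tool --plan "0.01 0.0019 0 0 0.4; 0.02 0 0 0 0.5; 0.025 0 0 0 0.55; 0.025 0 0 0 0.55; 0.012 0 0.01 0 0.55; 0.004 0 0.025 0 0.55; 0 0 0.03 0 0.55; 0 0 0.025 0 0.55; 0 0 0.018 0 0.55; 0 0 0.009 0 0.55; 0 0 0.0035 0 0.55; 0 0 0 0 0.55; 0 0 0 0 0.55"

```text
time_s: 21.8
position: [0.4661, 0.2335, 0.0349]
tool_rot: [3.141, -0.0, 1.712]
wrist_force: [-0.3, 0.3, 1.0]
width: 0.453
```

```bash
python3 - <<'E'
from station import sensors, eyes
from h import *
s=sensors.observe();print(s["position"],s["width"]*85,jig(s["position"]),s["wrist_force"],s["torque"])
c=eyes.camera("wrist");cv2.imwrite("pics/w7.png",c["pixels"]);np.savez("w7.npz",**c)
E
```

```text
[0.46605316 0.23349307 0.03492138] 38.50495915835381 [  1.42928941 300.24870999] [-0.27888675  0.32956487  0.99247407] [ 0.03237786 -0.00714646 -0.01089617]
```

View pics/w7.png

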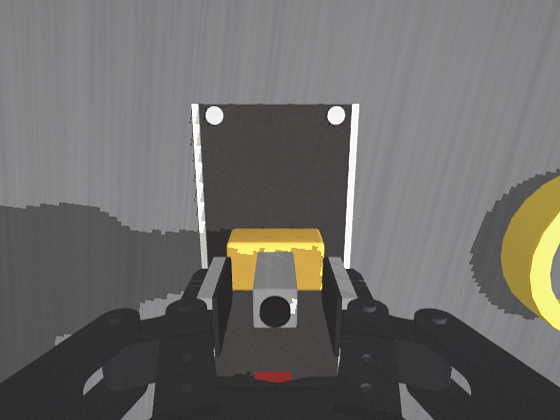

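Post (275, row 310) is between the pads with about 1 mm of lateral offset; the bar's red tip shows at the bottom (270,377). I'll centre on the post, then grip.

Call:
servo_tool --plan "0 -0.0007 0 0 0.6; 0 0 0 0 0.65; 0 0 0 0 0.7; 0 0 0 0 0.75; 0 0 0 0 0.8; 0 0 0 0 0.9; 0 0 0 0 0.9; 0 0 0 0 0.9" --newtons 30

```text
time_s: 22.65
position: [0.4653, 0.2334, 0.0345]
tool_rot: [3.141, -0.0, 1.712]
wrist_force: [1.9, 1.1, 2.7]
width: 0.179
```

Call:
servo_tool --plan "-0.002 0 0 0 0.9; -0.005 0 0 0 0.9; -0.009 0 0 0 0.9; -0.012 0 0 0 0.9; -0.012 0 0 0 0.9; -0.009 0 0 0 0.9; -0.005 0 0 0 0.9; -0.002 0 0 0 0.9; -0.001 0 0 0 0.9; -0.001 0 0 0 0.9; 0 0 0 0 0.9; 0 0 0 0 0.9"

```text
time_s: 23.85
position: [0.4734, 0.176, 0.0344]
tool_rot: [3.141, -0.0, 1.712]
wrist_force: [5.1, 0.4, 3.2]
width: 0.183
```

```bash
cat > fm.py <<'E'
from station import sensors, eyes
from h import *
F=[];T=[]
for i in range(4):
    c=eyes.camera("wrist");s=sensors.observe();F.append(s["wrist_force"]);T.append(s["torque"])
F=np.array(F);f=F.mean(0);T=np.array(T).mean(0)
print("t",s["time_s"],"jig",jig(s["position"]).round(2),"w",s["width"]*85,"Fx(jig y)",(F[:,:2]@D).round(2),"mean",(f[:2]@D).round(2),"lat",(f[:2]@N).round(2),f[2].round(2),"moment about N",(T[:2]@N).round(3))
E
python3 fm.py; python3 - <<'E'
from station import eyes
from h import *
J=lambda x,y,z:np.array([*(O+x*N+y*D),z])
for n in("top","side"):
    c=eyes.camera(n);np.savez(n+"8.npz",**c);p=proj(c,J(0,.225,.02))[0];print(n,p)
    u,v=p.astype(int);im=c["pixels"][max(v-40,0):v+40,u-50:u+50]
    cv2.imwrite(f"pics/{n}8.png",cv2.resize(im,None,fx=4,fy=4,interpolation=cv2.INTER_CUBIC))
cv2.imwrite("pics/both8.png",np.hstack([cv2.imread("pics/top8.png"),cv2.imread("pics/side8.png")]))
E
```

```text
t 24.05 jig [  0.66 242.28] w 15.809528310782536 Fx(jig y) [-0.69 -0.24 -0.29 -0.29] mean -0.38 lat 4.98 3.64 moment about N -0.095
top [219.19017083 243.74015833]
side [262.49170983 281.81859666]
```

View pics/both8.png

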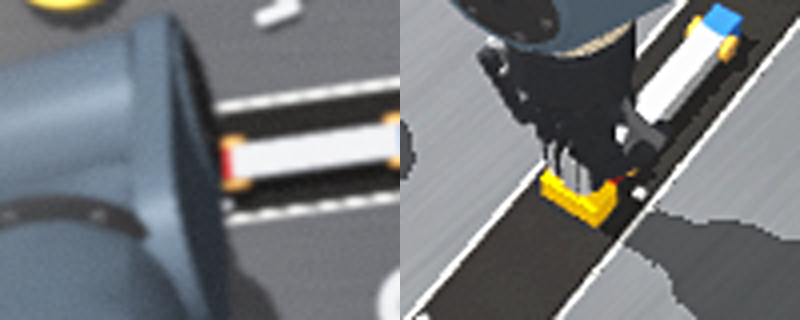

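Call:
servo_tool --plan "-0.001 0.0003 0 0 0.9; -0.001 0 0 0 0.9; -0.0005 0 0 0 0.9; 0 0 0 0 0.9"

```text
time_s: 24.55
position: [0.4738, 0.1735, 0.0344]
tool_rot: [3.141, -0.0, 1.712]
wrist_force: [3.4, 0.7, 4.7]
width: 0.178
```

```bash
python3 fm.py
```

```text
t 24.75 jig [  0.69 239.74] w 15.334888187344234 Fx(jig y) [-0.83  0.34 -0.07 -1.15] mean -0.43 lat 4.19 5.44 moment about N -0.08
```

Call:
servo_tool --plan "-0.0005 0 0 0 0.9; -0.0005 0 0 0 0.9; 0 0 0 0 0.9"

```text
time_s: 25.05
position: [0.4739, 0.1725, 0.0344]
tool_rot: [3.141, -0.0, 1.712]
wrist_force: [3.4, -0.2, 6.5]
width: 0.178
```

```bash
python3 fm.py
```

```text
t 25.25 jig [  0.73 238.75] w 15.560633535114698 Fx(jig y) [ 0.03  0.41 -0.13 -0.13] mean 0.04 lat 3.96 5.25 moment about N -0.014
```

Call:
servo_tool --plan "-0.0003 0 0 0 0.9; 0 0 0 0 0.9"

```text
time_s: 25.45
position: [0.474, 0.1722, 0.0344]
tool_rot: [3.141, -0.0, 1.712]
wrist_force: [4.4, 0.8, 6.4]
width: 0.18
```

```bash
python3 fm.py
```

```text
t 25.65 jig [  0.7  238.48] w 15.372895348170562 Fx(jig y) [ 0.81  0.36 -0.06  0.88] mean 0.5 lat 4.04 5.59 moment about N 0.034
```

Call:
servo_tool --plan "-0.0003 0 0 0 0.9; 0 0 0 0 0.9"

```text
time_s: 25.85
position: [0.474, 0.172, 0.0344]
tool_rot: [3.141, -0.0, 1.712]
wrist_force: [4.2, 0.4, 5.1]
width: 0.185
```

```bash
python3 fm.py
```

```text
t 26.05 jig [  0.7  238.18] w 15.339219956673185 Fx(jig y) [-0.05  0.99  0.57  0.4 ] mean 0.48 lat 4.1 4.95 moment about N 0.01
```

Call:
servo_tool --plan "-0.0003 0 0 0 0.9; 0 0 0 0 0.9"

```text
time_s: 26.25
position: [0.474, 0.1716, 0.0344]
tool_rot: [3.141, -0.0, 1.712]
wrist_force: [4.5, -0.2, 5.2]
width: 0.182
```

```bash
python3 fm.py
```

```text
t 26.45 jig [  0.69 237.88] w 15.158100816835281 Fx(jig y) [ 0.43  0.93  0.06 -0.05] mean 0.34 lat 3.66 5.49 moment about N 0.071
```

Call:
servo_tool --plan "-0.0002 0 0 0 0.9; 0 0 0 0 0.9"

```text
time_s: 26.65
position: [0.4741, 0.1714, 0.0344]
tool_rot: [3.141, -0.0, 1.712]
wrist_force: [3.0, 1.4, 5.6]
width: 0.182
```

```bash
python3 fm.py
```

```text
t 26.85 jig [  0.71 237.69] w 15.369017305916374 Fx(jig y) [ 0.22 -0.83 -0.46  0.6 ] mean -0.12 lat 3.95 5.19 moment about N 0.052
```

Call:
servo_tool --plan "-0.0002 0 0 0 0.9; 0 0 0 0 0.9"

```text
time_s: 27.05
position: [0.4741, 0.1713, 0.0344]
tool_rot: [3.141, -0.0, 1.712]
wrist_force: [3.2, 1.0, 6.1]
width: 0.181
```

```bash
python3 fm.py
```

```text
t 27.25 jig [  0.71 237.49] w 14.815562038226172 Fx(jig y) [0.35 0.39 0.29 0.21] mean 0.31 lat 3.47 5.27 moment about N 0.052
```

Call:
servo_tool --plan "-0.0002 0 0 0 0.9; 0 0 0 0 0.9"

```text
time_s: 27.45
position: [0.4742, 0.1711, 0.0344]
tool_rot: [3.141, -0.0, 1.712]
wrist_force: [4.4, 1.1, 5.4]
width: 0.183
```

```bash
python3 fm.py
```

```text
t 27.65 jig [  0.69 237.3 ] w 15.384447160035354 Fx(jig y) [ 0.26 -0.01  0.33  0.51] mean 0.27 lat 4.17 4.97 moment about N 0.062
```

```bash
cat >> fm.py <<'E'
c0=dict(np.load("side8.npz"));c1=eyes.camera("side")
def reg(a,b,box):
    x0,y0,x1,y1=box;return cv2.phaseCorrelate(a["pixels"][y0:y1,x0:x1].max(2).astype(np.float32),b["pixels"][y0:y1,x0:x1].max(2).astype(np.float32),cv2.createHanningWindow((x1-x0,y1-y0),cv2.CV_32F))
for C in(c0,c1):
    im=C["pixels"][235:275,275:310].astype(float);b=np.clip(im[...,0]-im[...,2]-40,0,None);yy,xx=np.mgrid[235:275,275:310];print("blue",(b*xx).sum()/b.sum(),(b*yy).sum()/b.sum(),end=" ")
print()
E
python3 fm.py
```

```text
t 27.85 jig [  0.7  237.32] w 15.189107046479792 Fx(jig y) [ 0.03  0.66  0.34 -0.07] mean 0.24 lat 3.84 5.64 moment about N 0.072
blue 292.14886972040455 245.67504461629983 blue 292.14835736583916 245.67578415341163
```

Call:
servo_tool --plan "-0.0002 0 0 0 0.9; 0 0 0 0 0.9"

```text
time_s: 28.1
position: [0.4741, 0.171, 0.0344]
tool_rot: [3.141, -0.0, 1.712]
wrist_force: [4.0, 2.5, 3.8]
width: 0.18
```

```bash
python3 fm.py
```

```text
t 28.3 jig [  0.71 237.25] w 15.968113388801301 Fx(jig y) [2.01 2.4  2.27 1.12] mean 1.95 lat 3.65 4.71 moment about N 0.284
blue 292.14886972040455 245.67504461629983 blue 292.1493535443602 245.67736662208353
```

Call:
servo_tool --plan "-0.0002 0 0 0 0.9; 0 0 0 0 0.9"

```text
time_s: 28.55
position: [0.4742, 0.1709, 0.0344]
tool_rot: [3.141, -0.0, 1.712]
wrist_force: [3.0, 4.1, 4.8]
width: 0.182
```

```bash
python3 fm.py
```

```text
t 28.75 jig [  0.69 237.14] w 15.197161250529806 Fx(jig y) [2.45 1.94 2.66 3.  ] mean 2.51 lat 3.8 5.28 moment about N 0.44
blue 292.14886972040455 245.67504461629983 blue 292.1511005353956 245.6226948245092
```

Contact: force along the strip stepped from about 0.3 to 2 N, then 2.5 N. The blue end stayed within about 0.05 px in the side view. I'll unload slightly, release and rise.

Call:
servo_tool --plan "0.0002 0 0 0 0.9; 0 0 0 0 0.9; 0 0 0 0 0.8; 0 0 0 0 0.7; 0 0 0 0 0.6; 0 0 0 0 0.55; 0 0 0 0 0.55; 0 0 -0.005 0 0.55; 0 0 -0.015 0 0.55; 0 0 -0.025 0 0.55; 0 0 -0.03 0 0.55; 0 0 -0.03 0 0.55; 0 0 -0.02 0 0.55; -0.03 0 -0.01 0 0.55; -0.04 0 0 0 0.55; -0.03 0 0 0 0.55; 0 0 0 0 0.55; 0 0 0 0 0.55"

```text
time_s: 30.6
position: [0.4881, 0.0714, 0.1695]
tool_rot: [-3.142, -0.0, 1.71]
wrist_force: [-0.6, 0.4, 0.1]
width: 0.45
```

```bash
python3 - <<'E'
from station import sensors, eyes
from h import *
s=sensors.observe();print(s["time_s"],jig(s["position"]),s["position"],s["wrist_force"])
c=eyes.camera("wrist");np.savez("w9.npz",**c);bar(c,box=(150,0,410,400))
a=cv2.resize(c["pixels"][20:300,200:360],None,fx=2,fy=2)
d=eyes.camera("side");b=cv2.resize(d["pixels"][200:340,200:310],None,fx=4,fy=4,interpolation=cv2.INTER_CUBIC)
cv2.imwrite("pics/f9.png",np.hstack([a,b]))
im=d["pixels"][235:275,275:310].astype(float);w=np.clip(im[...,0]-im[...,2]-40,0,None);yy,xx=np.mgrid[235:275,275:310];print("blue",(w*xx).sum()/w.sum(),(w*yy).sum()/w.sum())
E
```

```text
30.6 [  0.573949   136.71004136] [0.48810015 0.07144458 0.16951487] [-0.56549299  0.35222678  0.05697804]
red [274.5  94.8] [261, 82, 28, 27, 735] jig c [ -0.7 216.1] y of rows 225.7 206.1 x of cols -11.4 9.9
blue [274.5 255.4] [263, 244, 24, 23, 529] jig c [-1.1 84.6] y of rows 95.6 74.3 x of cols -11.4 9.2
brass [275.  81.] [261, 81, 29, 2, 29] jig c [ -0.4 226.7] y of rows 227.1 225.6 x of cols -11.7 10.9
brass [292.4  99.3] [289, 97, 7, 9, 33] jig c [ 13.3 213.1] y of rows 215.2 208.4 x of cols 10.2 15.8
brass [257.7 109.6] [254, 98, 8, 23, 98] jig c [-14.2 205.3] y of rows 214.4 196.9 x of cols -17.5 -11.1
brass [291.1 116.5] [288, 109, 8, 12, 52] jig c [ 12.4 199.9] y of rows 206.1 196.8 x of cols 9.6 15.9
brass [260.  239.1] [257, 230, 6, 21, 67] jig c [-13.8  95.9] y of rows 104.7 85.1 x of cols -16.9 -11.6
brass [289.4 234. ] [287, 230, 7, 15, 49] jig c [ 11.9 100.6] y of rows 104.7 90.8 x of cols 9.4 15.5
yel [276.7  64.9] [247, 46, 60, 37, 1373] jig c [  1.  237.5] y of rows 250.9 225.1 x of cols -21.7 23.3
blue 292.13311640289896 245.6215056944239
```

View pics/f9.png

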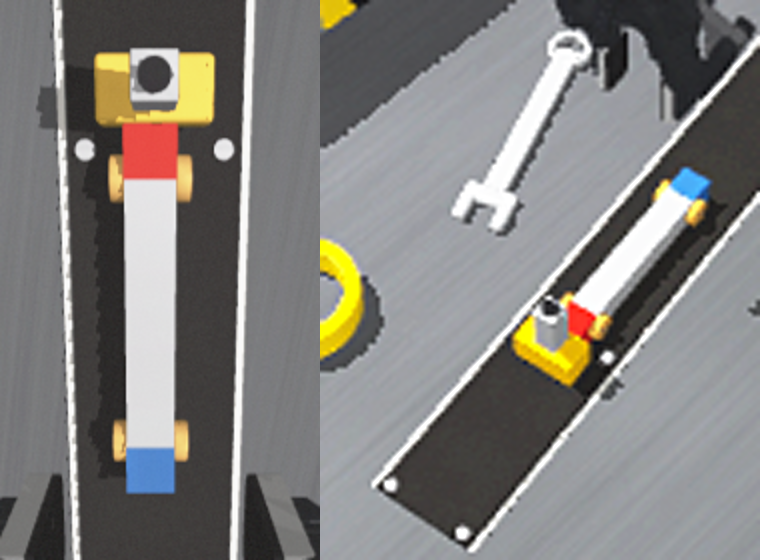

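The final view shows the red end against the stop face with no visible gap, and the bar flat and in line. Spanner and tape are undisturbed, and the arm is clear. Handing in.

```bash
python3 -c "
from station import manip
print(manip.hand_in())"
```

```text
the job is handed in; nothing more can be done
None
```

I walked the gauge bar two steps, red end over and then blue end over. I lowered it slowly each time, then slid the stop up until it touched the bar, let go and handed in at about 31 s of the 66 s allowed.

- **Bar:** The last wrist and side pictures show it flat on the strip and parallel to it, about 1–2 mm to one side of the centre line. It started with about the same offset. The red end leads, at roughly y = +225 mm on the jig.
- **Slipping:** I have no direct measurement that the planted end never slipped. I followed exact arcs about the grounded edge, wrist forces at the checked points stayed around 6 N or less, and the bar ended within about 1 mm of where the arcs should put it.
- **Stop:** The push force along the strip rose from about 0.3 N to 2 N at contact, then to 2.5 N on one more 0.2 mm step. I backed off 0.2 mm before letting go, and no gap shows in the pictures. A gap of about 0.1 mm would be too small to see.
- **Bar shift at contact:** The blue end moved about 0.05 px in the side view, roughly 0.1 mm.
- **Other things:** The spanner and the part of the tape in the last views look undisturbed. The rest were not rechecked at the end, but the arm kept clear of them.
- **Disagreement:** The wrist and top cameras differed by 1–3 mm in absolute position, within or slightly over their stated accuracy. I therefore relied on relative moves and on the contact force.

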